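Run the bench imager home and set its white reference tile

ROBOT

A 6-joint arm with a two-finger parallel gripper is mounted at the origin on the work surface; the furniture and walls round the work are solid. World frame = base frame: x ahead of the robot, y to its left, z up, the work surface at z = 0. Lengths are in mm, angles in rad, forces in N, time in s.
With the tool pointing down it reaches from about 300 to 950 mm from the base axis. Payload 3.1 kg.
Tool frame: the origin (TCP) lies on the front face of the gripper's body, between the roots of the fingers; the fingertips stand 73 mm ahead of it and the grasp point (between the pads) lies robot.grip_depth ahead of it (robot.grip_depth is the distance from the TCP to the grasp point, in mm); z points along the fingers, y is the line along which they close (so a half turn about z gives the same grasp; the last joint's range is limited). The gripper opens to 85 mm and grips with 20 to 120 N. Pads are 22 mm wide; open, the fingers measure 114 mm over their backs; the gripper's body (76 mm by 85 mm) begins 54 mm behind the grasp point. The pads swing forward as they close: fully open they stand 13 mm farther back than shut.
Start: joints at [1.078, 0.308, 1.634, -0, 1.2, -0.07], TCP at [256.473, 569.96, 303.872] pointing down, gripper open.
Joint ranges: [-3.06, 3.06], [-0.79, 1.96], [0.05, 2.63], [-1.19, 4.34], [0.05, 2.64], [-2.94, 2.94]. Speed limits (rad/s): [2.79, 2.79, 3.14, 3.14, 3.14, 3.14].

INTERFACE

Orientations are given as a unit quaternion [x, y, z, w].
In Python, from rig import robot gives the robot as it stands.
- The arm moves only by the shell command python3 inch.py FILE [FORCE], which reads ROWS from the file FILE. ROWS is 1 to 10 rows, one to a line, with the numbers parted by spaces; each row has 7 numbers: dx, dy, dz in mm, then a rotation vector rx, ry, rz in rad, then the finger opening in mm; each row shifts and turns the commanded pose from where the row before left it, along the tool's axes as they then stand; what a row does not reach is not made up. A row lasts 1/12 s, in which the tool goes at most 41.7 mm and 0.125 rad, less where a joint would pass 70% of its speed; a pose out of reach is approached as far as the arm can. The fingers move at their own pace and stop on an object; FORCE is the grip in N (left out, the last holds). Time passes only in rows, so rows that do not move let the fingers close. It prints the time, the measured TCP pose, the force, the opening and the grip force at its end. Input that does not fit is refused with a message, and nothing moves.
- robot.get_obs(): the state, without advancing time (a new reading comes with each control period).
- robot.snapshot(name): name is "side" or "top"; returns a dict with "image" (400x640x3 uint8, blue, green, red), "vfov" (degrees; the focal length in pixels is half the picture's height over the tangent of half this angle, whatever the lens; pixels are square), "cx", "cy" (the principal point, pixels), "rvec" (rotation vector, rad) and "tvec" (3), from world to camera coordinates, as OpenCV has them. Camera axes: x right, y down, z forward; pixel columns grow to the right and rows downward; lengths in mm; the calibration is good to about 2 mm. A picture is of the moment at which its call begins. There is no depth.
- robot.hand_in(): hands the job in; it is judged then, once.
The state is a dict: "time": time; "joints": joint angles; "joint_vel": joint speeds; "joint_torque": joint torques, N m; "tool_pos": TCP position; "tcp_rot": TCP orientation; "ft_force": force on the tool from outside, world axes, zero at the start; "torque": the same for the moment, N m; "grip_width": finger opening in mm; "gripper_force": force on a finger pad.
Only numpy, scipy, OpenCV 4.12 (cv2) and the standard library are available. Lean on these libraries where they do the work, as an engineer would, in place of code of your own. Each camera call takes 0.05 s, during which the arm holds its last target. There are 200 camera calls.

TASK

Get the bench imager ready for its white reference: push the two telescoping lens tubes fully home into the barrel, the inner one first (a catch holds the middle tube out until the inner one is home), without touching the lens glass. Then take the larger white tile from the slotted stand and lean it, standing tall, on the sloped rest in front of the lens, centred, square against the backstop with its foot on the ledge, and let go. Leave the smaller tile and everything else on the bench where it is.

Things in the scene. Friction and masses are not known exactly. Their poses are not given: they have to be found in the camera images.
- imager: Bench imager, fixed. Bed 120 mm (its x) by 270 mm (its y). Origin: middle of the bed's underside, on the bench; z up; +y is the way the lens looks. Lens axis along y over x = 0, 110 mm above the bench. White camera box (152 mm high) at y -135 to -93 mm, grey barrel (62 mm diameter) to its front face at y = 0, tubes from there to +y, tile rest at y 58 to 135 mm, under the drawn-out lens ring.
- lens_tube (a joint): How far the inner tube (34 mm diameter, with the lens ring) stands out of the middle tube, m: 0 = home, the ring's rear face on the collar; at most 0.050. Slides along the imager's y, friction about 3.5 N.
- draw_tube (a joint): How far the middle tube (46 mm diameter, with the collar) stands out of the barrel, m: 0 = home, collar on the barrel's face; at most 0.0445. Friction about 7 N, along the imager's y. A spring hook on the collar's top blocks it at 0.040 until the lens ring is within 3 mm of the collar and tips the hook; pushing the lens ring on then takes both tubes in together.
- lens_ring (a point): Centre of the lens ring: black, 46 mm diameter, 26 mm long along the imager's y, on the lens axis, 110 mm above the bench. Pinch its outside from above across the imager's x, or push its front rim (5 mm wide). It lies at the imager's y = 25 mm + both joint values. Drawn out, it hangs over the tile rest, 5 mm above its backstop.
- draw_collar (a point): Centre of the middle tube's collar: dark knurled steel ring, 60 mm diameter, 12 mm long along the imager's y. The steel catch lever on top reaches 41 mm above the lens axis; its hook, up to 40 mm behind the collar, rises to 46 mm above the axis when tipped.
- lens_glass: The lens, 33 mm diameter, sunk 9 mm behind the front rim of the lens ring, at the bottom of a recess 36 mm wide. Must not be touched. Origin at the middle of its rear face.
- tile_rest: Sloped rest fixed on the imager. Origin: middle of the corner between backstop and ledge, at the imager's y = 80 mm, 22 mm above the bench. z runs up the backstop, leaning 20 degrees from upright away from the lens; y points into the backstop, away from the lens. Backstop face at y = 0, 110 mm wide, 64 mm high; ledge at z = 0, y -16 to 0 mm; lip 5 mm high in front of it, 4 mm thick.
- ref_tile: The white reference tile: plain white ceramic plate 100 mm wide (its x), 8 mm thick (its y), 120 mm tall (its z), about 0.22 kg; both faces alike. Origin at the middle of its lower edge. Stands upright in one slot of the tile stand, its foot 6 mm above the bench and its lowest 28 mm in the slot (11 mm wide).
- small_tile: The smaller tile in the stand's other slot: 80 mm wide, 8 mm thick, 80 mm tall, otherwise alike. Origin at the middle of its lower edge. To be left in its slot.
- tile_stand: White stand, fixed, 120 mm (its x) by 94 mm (its y) and 34 mm high, with two slots along its x, at its y = +25 and -25 mm. Origin at the middle of its underside. It stands to the left or to the right of the imager.
- glass_bottle: Clear one-litre bottle, 101 mm diameter, 227 mm tall, on the other side of the imager. Origin under its middle. To be left alone.
- petri_3: Petri dish, 69 mm diameter, 15 mm high, on the bench in front of the imager. Origin under its middle. To be left alone.
- dropper_1: Small dropper bottle, 29 mm diameter, 64 mm tall, at the back of the bench. Origin under its middle. To be left alone.
- dropper_2: Small dropper bottle, 29 mm diameter, 64 mm tall, at the back of the bench. Origin under its middle. To be left alone.
- marker_1: Marker pen, 16 mm thick, 126 mm long, lying in front of the imager. Origin under its middle. To be left alone.

How it is judged (in metres and radians):
On the way, in this order (a step that is already met when the one before it is completed fails the run):
1. the inner tube is home (within 4 mm) while the middle tube is still out (more than 12 mm) (value of joint lens_tube below 0.004 m and value of joint draw_tube above 0.012 m), for 0.02 s.
2. both tubes are home (within 2.5 mm) (value of joint each of lens_tube, draw_tube below 0.0025 m), for 0.1 s.
At the end, for the whole second after the job is handed in: Both tubes are home (within 2.5 mm), and the larger tile stands tall on the sloped rest at rest and released: square to the backstop (within 5 degrees) and against it (within 5 mm), foot down on the ledge (within 4 mm), centred across its width (within 15 mm) (all of step 2 and angle between the y axis of ref_tile and the y axis of tile_rest, either way round below 0.09 rad and angle between the z axis of ref_tile and the z axis of tile_rest, either way round below 0.09 rad and x of ref_tile in the frame of tile_rest between -0.015 and 0.015 m and y of ref_tile in the frame of tile_rest between -0.009 and 0 m and z of ref_tile in the frame of tile_rest between -0.004 and 0.004 m and linear speed of ref_tile below 0.01 m/s); the robot touches nothing.
It fails at once if the lens glass is touched (contact force between lens_glass and anything else above 0.5 N).
It fails at once if the smaller tile is moved more than 15 mm (distance of small_tile from where it was at the start of the episode above 0.015 m).
It fails at once if a bystander is moved more than 20 mm (distance of any of glass_bottle, petri_3, dropper_1, dropper_2, marker_1 from where it was at the start of the episode above 0.02 m).
It also fails if it takes over 54 s, if anything falls off the work surface, if the arm or the gripper's body presses on something with over 40 N, if the wrist force passes 120 N, or if a joint passes its speed limit or range.

## Working session

There is one attempt and no reset: what is moved stays moved. The work goes in short steps, Python scripts to look and compute and a shell command to move; the robot and the scene stay as the last step left them, time stands still between calls to the robot, and variables do not carry over. Pictures are saved under pics/ and viewed, at most 10 in all, crops included, and the job is handed in when it is done.

```bash
ls; mkdir -p pics
python3 - <<'E'
from rig import robot
import cv2
print(robot.grip_depth, robot.get_obs())
for n in("side","top"):
    s=robot.snapshot(n); cv2.imwrite(f"pics/{n}0.png",s["image"]); print(n,s["vfov"],s["cx"],s["cy"],s["rvec"],s["tvec"])
E
```

```text
inch.py
pics
rig.py
53.900000000000006 {'time': 0.0, 'joints': array([ 1.07832039e+00,  3.08982823e-01,  1.63521390e+00, -1.93333003e-05,
        1.19968139e+00, -6.96819259e-02]), 'joint_vel': array([ 0.00040755, -0.00054658,  0.00012383, -0.00030253,  0.00319219,
        0.00108642]), 'joint_torque': array([-4.15905752e-04, -4.15252769e+01, -2.76663172e+01, -1.82839035e-04,
        1.03741724e-02, -1.03715496e-05]), 'tool_pos': array([256.14824972, 569.37244639, 302.64766178]), 'tcp_rot': array([ 2.09822436e-01,  9.77738840e-01, -1.10038615e-03, -3.08334239e-04]), 'ft_force': array([-0.32105863,  0.65373924,  0.60819598]), 'torque': array([ 0.04068089,  0.04651675, -0.01617748]), 'gripper_force': 0.0, 'grip_width': 85.57292578818779}
side 50.333120172933434 319.2418338129871 198.33816926570927 [ 0.16729475 -2.76391028  1.38070412] [ 469.83361398   92.72997314 1226.02534362]
top 44.84930693284535 321.2738829283405 203.05507801192329 [ 2.08502902 -2.12488059  0.2329152 ] [   6.45942481  465.73821419 1309.45696019]
```

View pics/side0.png

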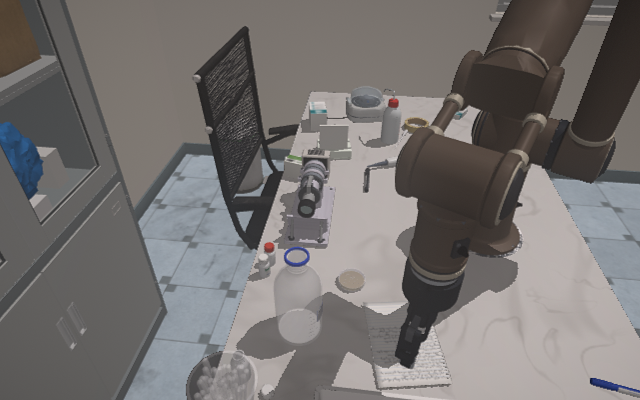

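View pics/top0.png

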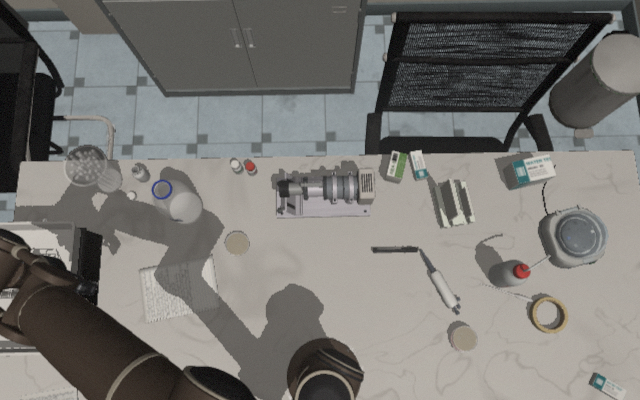

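The side view shows the imager at about (313,195) with the lens facing the camera, and the stand with its tiles at (335,140). In the top view the imager spans (276–372, 170–217), with the lens pointing image-left, and the stand is at (453,203). I'll enlarge both.

```bash
cat > h.py <<'E'
import numpy as np, cv2
from rig import robot
class Cam:
    def __init__(s,name):
        d=robot.snapshot(name); s.im=d["image"]; s.R=cv2.Rodrigues(np.array(d["rvec"],float))[0]; s.t=np.array(d["tvec"],float)
        s.f=200/np.tan(np.radians(d["vfov"])/2); s.K=np.array([[s.f,0,d["cx"]],[0,s.f,d["cy"]],[0,0,1]]); s.C=-s.R.T@s.t
        s.P=s.K@np.c_[s.R,s.t]
    def ray(s,u,v):
        d=s.R.T@np.linalg.inv(s.K)@[u,v,1]; return d/np.linalg.norm(d)
    def onz(s,u,v,z):
        d=s.ray(u,v); return s.C+d*(z-s.C[2])/d[2]
    def proj(s,X):
        p=s.P@np.append(X,1); return p[:2]/p[2]
def tri(a,pa,b,pb):
    X=cv2.triangulatePoints(a.P,b.P,np.array(pa,float),np.array(pb,float)); return (X[:3]/X[3]).ravel()
E
python3 - <<'E'
import cv2,numpy as np
from h import *
t=cv2.imread("pics/top0.png");s=cv2.imread("pics/side0.png")
cv2.imwrite("pics/tc.png",cv2.resize(t[145:245,265:485],None,fx=3.6,fy=3.6,interpolation=cv2.INTER_CUBIC))
cv2.imwrite("pics/sc.png",cv2.resize(s[115:250,270:370],None,fx=4.4,fy=4.4,interpolation=cv2.INTER_CUBIC))
c=Cam("top");d=Cam("side")
print(c.C,d.C,c.onz(276,216,16),c.onz(370,217,16),c.onz(453,203,34))
E
```

```text
[1.68431787e+02 6.28029758e-01 1.37958750e+03] [362.43862196 973.75524123 808.03439991] [438.19164524 128.03367127  16.        ] [ 430.13090455 -141.20931577   16.        ] [ 462.68340935 -376.92513991   34.        ]
```

View pics/tc.png

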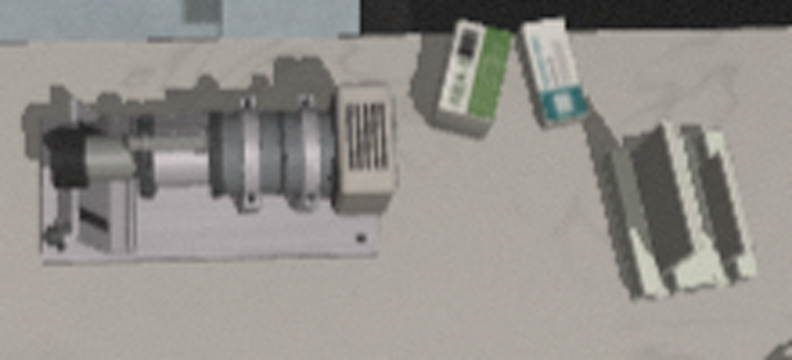

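View pics/sc.png

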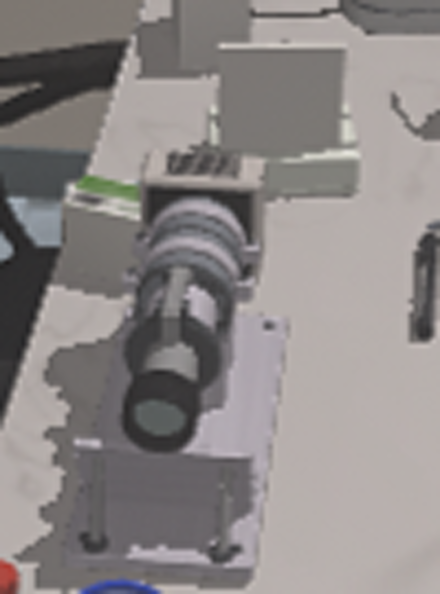

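Run:
```python
from h import *
c=Cam("top");d=Cam("side")
f=lambda x,y:(270+x/4.4-.4,115+y/4.4-.4); g=lambda x,y:(265+x/3.6-.4,145+y/3.6-.4)
A,B=f(220,46),f(346,46)
for z in(86,126):
    P,Q=d.onz(*A,z),d.onz(*B,z); print(z,P,Q,np.linalg.norm(P-Q), [ (np.array(c.proj(X))-[265,145]+.4)*3.6 for X in(P,Q)])
print("bed",[c.onz(*g(*p),14) for p in((42,263),(378,257))])
print("ring",d.onz(*f(160,411),110),[c.onz(*g(*p),110) for p in((48,158),(88,158),(68,130),(68,187))])
print("box top",[c.onz(*g(*p),152) for p in((337,88),(392,85),(388,212),(333,212))])
t=cv2.imread("pics/top0.png")[170:235,425:480];s=cv2.imread("pics/side0.png")[118:165,312:357]
a=cv2.resize(t,None,fx=9,fy=9,interpolation=cv2.INTER_CUBIC)[:585];b=cv2.resize(s,None,fx=6,fy=6,interpolation=cv2.INTER_CUBIC)
m=np.zeros((585,a.shape[1]+b.shape[1],3),np.uint8);m[:a.shape[0],:a.shape[1]]=a;m[:b.shape[0],a.shape[1]:]=b
cv2.imwrite("pics/m.png",m);print(a.shape)
```

```text
86 [ 522.61899283 -424.32620771   86.        ] [ 418.53577687 -437.86603287   86.        ] 104.9601958402702 [array([751.60589785, 118.19446193]), array([781.54173227, 250.70442585])]
126 [ 513.74515686 -346.873862    126.        ] [ 415.42804932 -359.66359408  126.        ] 99.14550358439466 [array([665.09165711, 117.10793332]), array([692.79936763, 246.16487816])]
bed [array([433.73378906, 127.44736429,  14.        ]), array([ 433.48934937, -140.39005185,   14.        ])]
ring [497.59449605  97.8160446  110.        ] [array([495.26700532, 114.15308206, 110.        ]), array([494.68988423,  84.11946244, 110.        ]), array([516.75106805,  99.09930409, 110.        ]), array([472.59368348,  99.17358016, 110.        ])]
box top [array([ 533.29256551, -101.22741378,  152.        ]), array([ 534.80234118, -141.59095044,  152.        ]), array([ 439.58496796, -134.68179972,  152.        ]), array([440.34391437, -95.05484705, 152.        ])]
(585, 495, 3)
```

View pics/m.png

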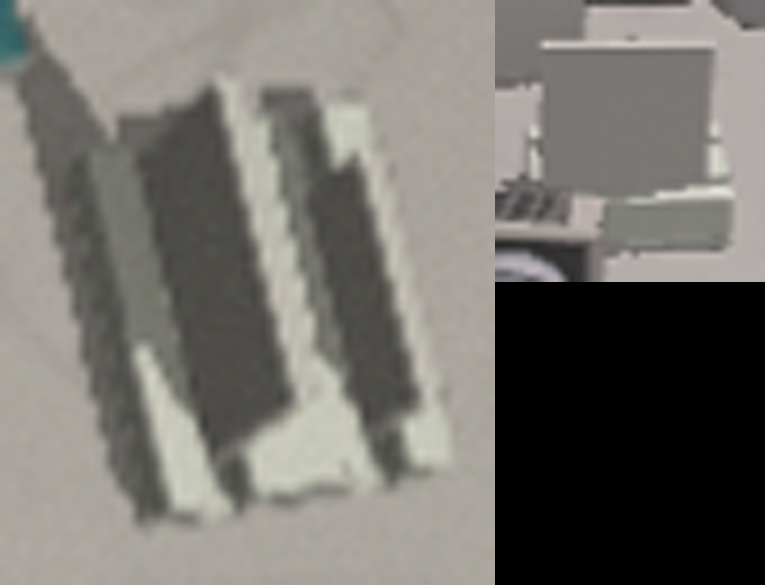

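Run:
```python
from h import *
c=Cam("top");d=Cam("side")
g=cv2.GaussianBlur(cv2.cvtColor(c.im,cv2.COLOR_BGR2GRAY),(3,3),0).astype(float)
# tile corners
A=tri(c,(425+215/9-.45,170+82/9-.45),d,(319.8,125.7));B=tri(c,(425+296/9-.45,170+402/9-.45),d,(348.0,126));print("tile top front",A,B,np.linalg.norm(A-B))
# bed near edge: max gradient by column
def edge(cols,r0,r1,sgn):
    pts=[]
    for u in cols:
        G=sgn*np.diff(g[r0:r1,u]); k=G.argmax()
        if 0<k<len(G)-1: o=(G[k-1]-G[k+1])/(2*(G[k-1]-2*G[k]+G[k+1])); pts.append((u,r0+k+.5+o))
    p=np.array(pts); 
    for _ in range(3):
        q=np.polyfit(p[:,0],p[:,1],1); r=abs(np.polyval(q,p[:,0])-p[:,1]); p=p[r<max(.5,2*np.median(r))]
    return q,r.max(),len(p)
for nm,cols,r0,r1,s,z in(("bed+",range(282,366),212,224,1,10),("bed-",range(282,366),212,224,-1,10),("barrel near",range(325,330),192,206,-1,110),):
    q,r,n=edge(cols,r0,r1,s); u=(cols[0],cols[-1]); P=[c.onz(v,np.polyval(q,v),z) for v in u]; D=P[0]-P[1]
    print(nm,q,r,n,P,"yaw deg (x/y)",np.degrees(np.arctan2(D[0],D[1])))
# ring: dark mask top
hsv=cv2.cvtColor(c.im,cv2.COLOR_BGR2HSV)
for nm,cam,roi in(("top",c,(272,172,295,204)),("side",d,(294,195,320,222))):
    x0,y0,x1,y1=roi; m=(cam.im[y0:y1,x0:x1].max(2)<62).astype(np.uint8)
    n,l,st,ce=cv2.connectedComponentsWithStats(m); k=1+st[1:,4].argmax(); print(nm,st[k][:4]+[x0,y0,0,0],st[k][4],ce[k]+[x0,y0])
    for row in m: print("".join(".#"[v] for v in row))
```

```text
tile top front [ 511.27616173 -344.70811261  124.25773216] [ 414.49580505 -362.17135623  120.60617494] 98.41105724129777
bed+ [-2.46653980e-02  2.25515503e+02] 0.38354764255481655 62 [array([431.54839845, 111.32670313,  10.        ]), array([ 432.98414492, -127.50931964,   10.        ])] yaw deg (x/y) -0.3444255252234164
bed- [-3.15856752e-02  2.25472020e+02] 0.5269131403483129 73 [array([437.39214655, 111.32079591,  10.        ]), array([ 440.51858447, -127.79896096,   10.        ])] yaw deg (x/y) -0.7490869596343332
barrel near [ 0.53333333 20.36666667] 0.30000000000001137 5 [array([478.33064366, -12.754789  , 110.        ]), array([472.21141926, -23.40560238, 110.        ])] yaw deg (x/y) 29.87871077223017
top [277 179  16  18] 163 [283.52760736 187.49079755]
.......................
.......................
.......................
.......................
.......................
.......................
.......................
...............##......
.........##....####....
.......##############..
......############.....
.....############......
.....###########.......
......#########
[... 524 characters left out ...]
....#.#..................
.....###..................
......#...................
......#...####.......#....
......###########....#....
......############........
......###############.....
.....################.....
.....################.....
.....#########.######.....
....###........######.....
....##...........####.....
....##............###.....
....##.............#......
....##.............#......
....###...........##......
....####.........###......
.....#####.......###......
......#############.......
.......###########........
........#########.........
.............#............
..........................
..........................
..........................
..........................
```

```bash
cat > to.py <<'E'
import sys,numpy as np
from scipy.spatial.transform import Rotation as R
from rig import robot
# target TCP xyz, tool-y azimuth deg, tilt deg (about world x): deltas in tool axes
o=robot.get_obs(); r=R.from_quat(o["tcp_rot"]); a=[float(v) for v in sys.argv[1:]]
d=r.inv().apply(np.array(a[:3])-o["tool_pos"]); print("t",round(o["time"],2),"pos",o["tool_pos"].round(1),"delta tool",d.round(1),"F",o["ft_force"].round(1),"w",round(o["grip_width"],1))
if len(a)>3:
    y=np.array([np.cos(np.radians(a[3])),np.sin(np.radians(a[3])),0]); z=np.array([0,0,-1.])
    T=R.from_rotvec([np.radians(a[4] if len(a)>4 else 0),0,0])*R.from_matrix(np.c_[np.cross(y,z),y,z])
    print("rotvec tool",(r.inv()*T).as_rotvec().round(4), "joints",o["joints"].round(2))
E
python3 - <<'E'
from h import *
d=Cam("side");c=Cam("top");print("bottle",d.onz(300,325,0),d.onz(297,257,227),c.onz(162,189,227))
E
echo '-19.4 -34.1 0 0 0 0 85
-19.4 -34.1 0 0 0 0 85
-19.4 -34.1 0 0 0 0 85
-19.4 -34.1 0 0 0 0 85
-19.4 -34.1 0 0 0 0 85
-19.4 -34.1 0 0 0 0 85
-19.4 -34.1 0 0 0 0 85
-19.4 -34.1 0 0 0 0 85
-19.4 -34.1 0 0 0 0 85
-19.4 -34.1 0 0 0 0 85' > rows.txt && python3 inch.py rows.txt 60
python3 to.py 300 100 303 0
```

```text
bottle [ 4.71358360e+02  3.84791761e+02 -1.13686838e-13] [470.36662076 397.13230483 227.        ] [469.32090247 388.26365149 227.        ]
time: 1.33
tool_pos: [293.2, 177.8, 304.2]
tcp_rot: [0.209, 0.978, 0.0, 0.001]
ft_force: [1.7, 0.1, -0.3]
grip_width: 84.9
gripper_force: 0.0
t 1.33 pos [293.2 177.8 304.2] delta tool [-38.1 -68.2   1.1] F [ 1.7  0.1 -0.3] w 84.9
rotvec tool [1.4000e-03 5.0000e-04 1.1492e+00] joints [ 0.42 -0.29  2.23 -0.    1.19 -0.73]
```

```bash
echo '-19 -34 0 0 0 0 85
-19 -34 0 0 0 0 85
0 0 0 0 0 0.115 85
0 0 0 0 0 0.115 85
0 0 0 0 0 0.115 85
0 0 0 0 0 0.115 85
0 0 0 0 0 0.115 85
0 0 0 0 0 0.115 85
0 0 0 0 0 0.115 85
0 0 0 0 0 0.115 85' > rows.txt && python3 inch.py rows.txt ; echo '0 0 0 0 0 0.115 85
0 0 0 0 0 0.115 85
0 0 0 0 0 0 85' > rows.txt && python3 inch.py rows.txt >/dev/null
python3 to.py 495 101 250 0
```

```text
time: 2.17
tool_pos: [300.3, 101.7, 304.1]
tcp_rot: [0.624, 0.781, 0.0, 0.0]
ft_force: [-0.0, -0.6, -0.3]
grip_width: 84.7
gripper_force: 0.0
t 2.42 pos [300.2 101.8 304.1] delta tool [ -0.  194.7  54.2] F [-0.8  0.5  0.8] w 85.2
rotvec tool [ 0.0007 -0.0001 -0.0039] joints [ 0.19 -0.35  2.28  0.    1.21  0.19]
```

```bash
echo '0 39 0 0 0 0 85
0 39 0 0 0 0 85
0 39 10 0 0 0 85
0 39 20 0 0 0 85
0 39 24 0 0 0 85
0 0 0 0 0 0 85' > rows.txt && python3 inch.py rows.txt
python3 - <<'E'
from h import *
c=Cam("top");d=Cam("side")
a=cv2.resize(c.im[140:230,255:355],(500,450),interpolation=2);b=cv2.resize(d.im[130:240,270:360],None,fx=4,fy=4,interpolation=2)
m=np.zeros((450,860,3),np.uint8);m[:,:500]=a;m[:440,500:]=b;cv2.imwrite("pics/m2.png",m[:,:800])
E
```

```text
time: 2.92
tool_pos: [493.0, 100.8, 245.9]
tcp_rot: [0.707, 0.707, -0.003, -0.002]
ft_force: [-1.7, -1.1, -1.0]
grip_width: 85.1
gripper_force: 0.0
```

View pics/m2.png

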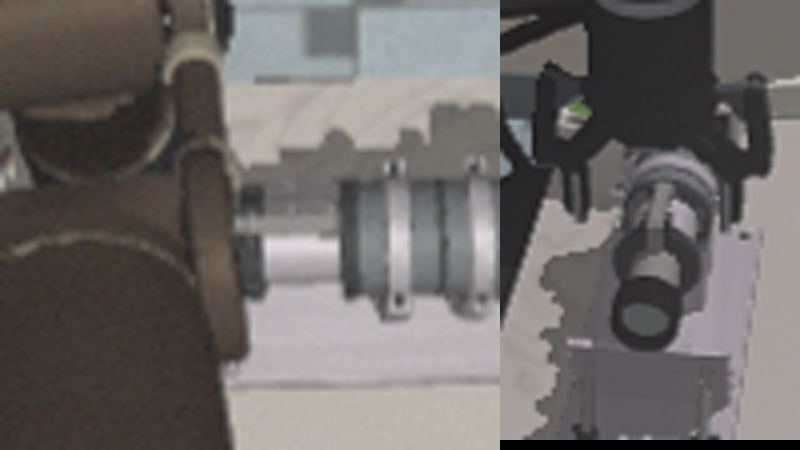

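The fingers straddle the lens ring: ring centre at crop (647,313), fingertips at (577,215) and (732,222). I'll descend, then pinch.

```bash
echo '0 2 30 0 0 0 85
0 0 30 0 0 0 85
0 0 17 0 0 0 85
0 0 0 0 0 0 85' > rows.txt && python3 inch.py rows.txt;  echo '0 0 0 0 0 0 60
0 0 0 0 0 0 50
0 0 0 0 0 0 40
0 0 0 0 0 0 40
0 0 0 0 0 0 40
0 0 0 0 0 0 40' > rows.txt && python3 inch.py rows.txt 50; python3 to.py 495 101 168 0
```

```text
time: 3.35
tool_pos: [488.1, 101.2, 174.3]
tcp_rot: [0.707, 0.707, -0.002, -0.002]
ft_force: [-0.6, 0.1, 0.3]
grip_width: 85.0
gripper_force: 0.0
time: 3.85
tool_pos: [495.5, 101.7, 180.0]
tcp_rot: [0.708, 0.707, 0.004, 0.003]
ft_force: [0.5, -0.5, 6.0]
grip_width: 43.7
gripper_force: 50.9
t 3.85 pos [495.5 101.7 180. ] delta tool [-0.8 -0.6 11.9] F [ 0.5 -0.5  6. ] w 43.7
rotvec tool [ 0.0103 -0.0009 -0.0015] joints [ 0.12  0.24  2.01 -0.    0.88  0.12]
```

```bash
echo '0 0 0 0 0 0 85
0 0 0 0 0 0 85
0 0 0 0 0 0 85
0 0 0 0 0 0 85' > rows.txt && python3 inch.py rows.txt; echo '0 0 5 0 0 0 85
0 0 0 0 0 0 85
0 0 0 0 0 0 85
0 0 0 0 0 0 85' > rows.txt && python3 inch.py rows.txt
```

```text
time: 4.18
tool_pos: [491.3, 101.4, 176.0]
tcp_rot: [0.708, 0.706, -0.0, -0.0]
ft_force: [-0.2, 0.2, -0.1]
grip_width: 84.9
gripper_force: 0.0
time: 4.52
tool_pos: [491.5, 101.4, 170.6]
tcp_rot: [0.708, 0.706, -0.0, -0.0]
ft_force: [-0.6, -1.2, 0.4]
grip_width: 85.2
gripper_force: 0.0
```

```bash
echo '0 4.5 4.5 0 0 0 85
0 0 0 0 0 0 85
0 0 0 0 0 0 85' > rows.txt && python3 inch.py rows.txt;  echo '0 0 0 0 0 0 60
0 0 0 0 0 0 45
0 0 0 0 0 0 40
0 0 0 0 0 0 40
0 0 0 0 0 0 40' > rows.txt && python3 inch.py rows.txt 40
```

```text
time: 4.77
tool_pos: [496.5, 101.4, 166.2]
tcp_rot: [0.708, 0.706, -0.0, -0.0]
ft_force: [-0.1, 0.3, -0.1]
grip_width: 85.3
gripper_force: 0.0
time: 5.18
tool_pos: [496.3, 101.4, 166.9]
tcp_rot: [0.708, 0.706, -0.0, 0.0]
ft_force: [-0.7, 0.2, 3.8]
grip_width: 44.4
gripper_force: 40.5
```

```bash
for i in 1; do echo '-5 0 0 0 0 0 40
-5 0 0 0 0 0 40
-5 0 0 0 0 0 40
-5 0 0 0 0 0 40
-5 0 0 0 0 0 40
-5 0 0 0 0 0 40
-3 0 0 0 0 0 40' > rows.txt && python3 inch.py rows.txt; done; echo '-2 0 0 0 0 0 40
-2 0 0 0 0 0 40
-2 0 0 0 0 0 40' > rows.txt && python3 inch.py rows.txt; echo '-2 0 0 0 0 0 40
-2 0 0 0 0 0 40
0 0 0 0 0 0 40' > rows.txt && python3 inch.py rows.txt
```

```text
time: 5.77
tool_pos: [496.5, 67.7, 166.9]
tcp_rot: [0.708, 0.706, 0.0, 0.0]
ft_force: [-1.2, 6.6, 4.1]
grip_width: 44.5
gripper_force: 40.8
time: 6.02
tool_pos: [496.5, 62.8, 166.8]
tcp_rot: [0.708, 0.706, 0.001, -0.0]
ft_force: [-0.8, 6.3, 5.8]
grip_width: 44.1
gripper_force: 40.9
time: 6.27
tool_pos: [496.6, 58.6, 166.8]
tcp_rot: [0.708, 0.706, 0.001, -0.0]
ft_force: [-0.8, 6.5, 4.4]
grip_width: 44.4
gripper_force: 40.8
```

```bash
echo '-3 0 0 0 0 0 40
-3 0 0 0 0 0 40
-3 0 0 0 0 0 40
-3 0 0 0 0 0 40
0 0 0 0 0 0 40' > rows.txt && python3 inch.py rows.txt | egrep 'pos|force'; echo '-4 0 0 0 0 0 40
-4 0 0 0 0 0 40
-4 0 0 0 0 0 40
0 0 0 0 0 0 40' > rows.txt && python3 inch.py rows.txt| egrep 'pos|force'; echo '-3 0 0 0 0 0 40
-3 0 0 0 0 0 40
0 0 0 0 0 0 40' > rows.txt && python3 inch.py rows.txt| egrep 'pos|force'
```

```text
tool_pos: [496.7, 46.5, 166.8]
ft_force: [-0.1, 5.1, 4.8]
gripper_force: 40.8
tool_pos: [496.7, 34.3, 166.8]
ft_force: [-0.9, 5.6, 4.6]
gripper_force: 40.8
tool_pos: [496.8, 28.5, 166.8]
ft_force: [1.0, 5.9, 3.8]
gripper_force: 40.7
```

Run:
```python
from h import *
c=Cam("top");d=Cam("side")
a=cv2.resize(c.im[140:230,275:375],(440,396),interpolation=2);b=cv2.resize(d.im[130:240,275:355],None,fx=4.5,fy=4.5,interpolation=2)
m=np.zeros((495,800,3),np.uint8);m[:396,:440]=a;m[:,440:]=b;cv2.imwrite("pics/m3.png",m)
```

```text
(no output)
```

View pics/m3.png

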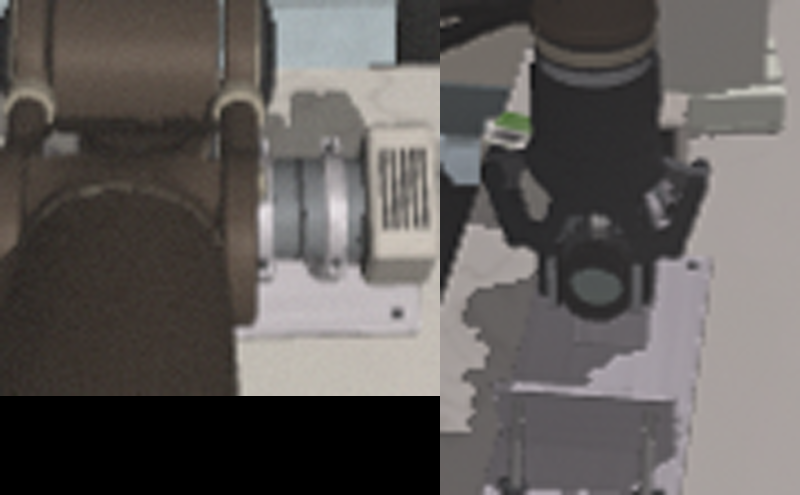

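The ring (glass at crop (598,285)) has moved along with the gripper, so I'll keep pushing to the stop.

```bash
echo '-2.5 0 0 0 0 0 40
-2.5 0 0 0 0 0 40
0 0 0 0 0 0 40' > rows.txt && python3 inch.py rows.txt| egrep 'pos|force'; echo '-2 0 0 0 0 0 40
0 0 0 0 0 0 40' > rows.txt && python3 inch.py rows.txt| egrep 'pos|force';echo '-2 0 0 0 0 0 40
0 0 0 0 0 0 40' > rows.txt && python3 inch.py rows.txt| egrep 'pos|force'
```

```text
tool_pos: [496.8, 23.6, 166.8]
ft_force: [-0.3, 6.8, 4.2]
gripper_force: 40.7
tool_pos: [496.8, 21.7, 166.8]
ft_force: [0.8, 7.0, 4.9]
gripper_force: 40.8
tool_pos: [496.8, 20.9, 166.9]
ft_force: [0.5, 11.3, 3.9]
gripper_force: 41.0
```

```bash
echo '-2 0 0 0 0 0 40
0 0 0 0 0 0 40' > rows.txt && python3 inch.py rows.txt| egrep 'pos|force';echo '-2 0 0 0 0 0 40
0 0 0 0 0 0 40' > rows.txt && python3 inch.py rows.txt| egrep 'pos|force'
```

```text
tool_pos: [496.8, 20.5, 166.9]
ft_force: [0.6, 18.3, 4.1]
gripper_force: 41.3
tool_pos: [496.8, 20.2, 166.9]
ft_force: [0.4, 23.2, 4.8]
gripper_force: 41.5
```

```bash
echo '3 0 0 0 0 0 40
0 0 0 0 0 0 85
0 0 0 0 0 0 85
0 0 0 0 0 0 85
0 0 0 0 0 0 85' > rows.txt && python3 inch.py rows.txt| egrep 'pos|force|wid'; echo '0 0 -20 0 0 0 85
0 0 -40 0 0 0 85
0 0 -40 0 0 0 85
0 0 0 0 0 0.12 60
0 0 0 0 0 0.12 40
0 0 0 0 0 0.12 40
0 0 0 0 0 0.12 40
0 0 0 0 0 0.12 40
0 0 0 0 0 0.12 40
0 0 0 0 0 0.12 40' > rows.txt && python3 inch.py rows.txt| egrep 'pos|force|wid';echo '0 0 0 0 0 0.12 40
0 0 0 0 0 0.12 40
0 0 0 0 0 0.12 40
0 0 0 0 0 0.12 40
0 0 0 0 0 0.12 40
0 0 0 0 0 0 40' > rows.txt && python3 inch.py rows.txt| egrep 'pos|force|wid'
python3 - <<'E'
from h import *
c=Cam("top");d=Cam("side")
X=[c.onz(425+a/9-.45,170+b/9-.45,126) for a,b in((215,82),(296,402))];print("tile top-cam z126",X)
# stand left-front corners etc. top z34 near end
Y=[c.onz(425+a/9-.45,170+b/9-.45,34) for a,b in((170,515),(450,465))];print("stand near end",Y)
E
python3 to.py 464 -357 265 -81
```

```text
tool_pos: [495.7, 17.5, 166.0]
ft_force: [0.2, -0.7, -0.3]
grip_width: 85.0
gripper_force: 0.0
tool_pos: [495.8, 17.5, 266.2]
ft_force: [-0.1, -0.2, -0.4]
grip_width: 40.1
gripper_force: 0.0
tool_pos: [495.9, 17.6, 266.2]
ft_force: [0.0, 0.1, -0.2]
grip_width: 40.1
gripper_force: 0.0
tile top-cam z126 [array([ 509.54238541, -344.1153916 ,  126.        ]), array([ 412.08552584, -360.43712275,  126.        ])]
stand near end [array([ 394.76060839, -344.70054054,   34.        ]), array([ 408.94981031, -433.5380796 ,   34.        ])]
t 10.13 pos [495.9  17.8 266.3] delta tool [-80.7 367.4   1.4] F [-0.6 -0.3 -0. ] w 40.2
rotvec tool [ 0.0004  0.0005 -0.0259] joints [-0.05  0.1   1.97 -0.    1.08  1.39]
```

```bash
echo '0 0 0 0 0 -0.03 40
-9 40 0 0 0 0 40
-9 40 0 0 0 0 40
-9 40 0 0 0 0 40
-9 40 0 0 0 0 40
-9 40 0 0 0 0 40
-9 40 0 0 0 0 40
-9 40 0 0 0 0 40
-9 40 0 0 0 0 40
-9 40 0 0 0 0 40' > rows.txt && python3 inch.py rows.txt| egrep 'pos|force|wid'; echo '0 0 0 0 0 0 40
0 0 0 0 0 0 40' > rows.txt && python3 inch.py rows.txt >/dev/null; python3 to.py 462.5 -356.5 220 -80.7
```

```text
tool_pos: [472.3, -352.2, 266.4]
ft_force: [1.4, -0.3, 0.4]
grip_width: 39.9
gripper_force: 0.0
t 11.13 pos [ 472.3 -352.3  266.2] delta tool [-10.3   2.7  46.2] F [-0.3  0.6 -0. ] w 39.9
rotvec tool [-0.0001  0.0002 -0.0056] joints [-0.71  0.28  1.75 -0.    1.11  0.7 ]
```

```bash
echo '-10 2.7 30 0 0 0 40
0 0 30 0 0 0 40
0 0 20 0 0 0 40
0 0 0 0 0 0 40' > rows.txt && python3 inch.py rows.txt| egrep 'pos|force|wid'; echo '0 0 20 0 0 0 40
0 0 8 0 0 0 40
0 0 0 0 0 0 40
0 0 0 0 0 0 0
0 0 0 0 0 0 0
0 0 0 0 0 0 0
0 0 0 0 0 0 0' > rows.txt && python3 inch.py rows.txt 50| egrep 'pos|force|wid'; python3 to.py 462.5 -356.5 158 -80.7
```

```text
tool_pos: [460.6, -350.1, 181.2]
ft_force: [-1.2, 0.8, -0.8]
grip_width: 40.0
gripper_force: 0.0
tool_pos: [464.6, -354.9, 160.2]
ft_force: [0.7, -0.1, 2.6]
grip_width: 7.2
gripper_force: 50.1
t 12.05 pos [ 464.6 -354.9  160.2] delta tool [-2.3  1.3  2.2] F [ 0.7 -0.1  2.6] w 7.2
rotvec tool [ 0.0026 -0.0021 -0.0033] joints [-0.73  0.4   1.83 -0.    0.91  0.68]
```

```bash
echo '0 0 -10 0 0 0 0
0 0 -15 0 0 0 0
0 0 -20 0 0 0 0
0 0 -25 0 0 0 0
0 0 -30 0 0 0 0
0 0 -30 0 0 0 0
0 0 -30 0 0 0 0
0 0 -20 0 0 0 0
0 0 0 0 0 0 0
0 0 0 0 0 0 0' > rows.txt && python3 inch.py rows.txt| egrep 'pos|force|wid'
python3 - <<'E'
from h import *
c=Cam("top");d=Cam("side")
a=cv2.resize(c.im[130:250,380:500],(400,400),interpolation=2);b=cv2.resize(d.im[60:180,290:410],(400,400),interpolation=2)
cv2.imwrite("pics/m4.png",np.hstack([a,b]))
E
python3 to.py 496 100 340 -90 -20
```

```text
tool_pos: [463.8, -354.3, 340.1]
ft_force: [-0.4, 0.0, -1.6]
grip_width: 7.0
gripper_force: 49.6
t 12.98 pos [ 462.6 -353.2  336.5] delta tool [ 104.6 -442.3   -2.4] F [-0.3 -0.3 -1.3] w 7.2
rotvec tool [-0.3512 -0.0251  0.1576] joints [-0.73  0.2   1.7   0.    1.24  0.69]
```

View pics/m4.png

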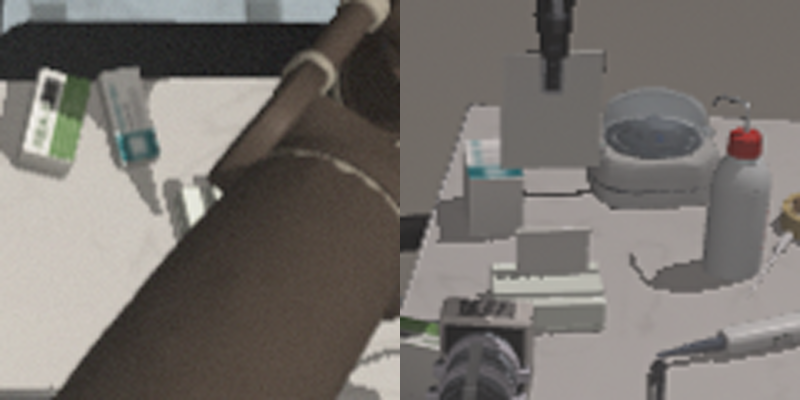

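Pictured: the large tile hangs square in the grip, spanning crop x 502–603 with the fingers at 553. The small tile is still in its slot at (553,250). Next I'll carry it over.

```bash
echo '4 -18 -5 0 0 0 0
9 -36 -5 0 0 0 0
9.3 -39.3 0 0 0 0 0
9.3 -39.3 0 0 0 0 0
9.3 -39.3 0 0 0 0 0
9.3 -39.3 0 0 0 0 0
9.3 -39.3 0 0 0 0 0
9.3 -39.3 0 0 0 0 0
9.3 -39.3 0 0 0 0 0
9.3 -39.3 0 0 0 0 0' > rows.txt && python3 inch.py rows.txt 60| egrep 'pos|force|wid';  echo '9.3 -39.3 0 0 0 0 0
9 -36 0 0 0 0 0
5 -20 0 0 0 0 0
0 0 0 0 0 0 0
0 0 0 -0.088 -0.006 0.0394 0
0 0 0 -0.088 -0.006 0.0394 0
0 0 0 -0.088 -0.006 0.0394 0
0 0 0 -0.088 -0.006 0.0394 0
0 0 0 0 0 0 0
0 0 0 0 0 0 0' > rows.txt && python3 inch.py rows.txt| egrep 'pos|force|wid'; python3 to.py 496 122 230 -90 -20
```

```text
tool_pos: [490.0, 25.4, 345.8]
ft_force: [0.6, -0.2, -2.5]
grip_width: 7.3
gripper_force: 59.8
tool_pos: [498.6, 121.4, 346.1]
ft_force: [-0.6, -0.4, -2.7]
grip_width: 7.1
gripper_force: 59.8
t 14.65 pos [498.6 121.4 346.1] delta tool [ -2.5 -40.6 108.8] F [-0.6 -0.4 -2.7] w 7.1
rotvec tool [0.0027 0.0003 0.0027] joints [ 0.31  0.12  1.81 -0.34  1.34  1.98]
```

```bash
python3 to.py 496 140 225 -90 -20; echo '-1 -30 10 0 0 0 0
-1 -29 25 0 0 0 0
0 0 35 0 0 0 0
0 0 29 0 0 0 0
0 0 0 0 0 0 0
0 0 0 0 0 0 0' > rows.txt && python3 inch.py rows.txt| egrep 'pos|force|wid'; python3 to.py 496 119.6 169 -90 -20
python3 - <<'E'
from h import *
c=Cam("top");d=Cam("side")
b=cv2.resize(d.im[130:240,255:375],(780,715),interpolation=2)[:600]
cv2.imwrite("pics/m5.png",b)
E
```

```text
t 14.65 pos [498.6 121.4 346.1] delta tool [ -2.4 -59.2 107.3] F [-0.6 -0.4 -2.7] w 7.1
rotvec tool [0.0027 0.0003 0.0027] joints [ 0.31  0.12  1.81 -0.34  1.34  1.98]
tool_pos: [496.7, 140.9, 233.6]
ft_force: [0.5, -0.1, -1.8]
grip_width: 7.3
gripper_force: 59.6
t 15.15 pos [496.7 140.9 233.6] delta tool [-0.6 -2.4 67.9] F [ 0.5 -0.1 -1.8] w 7.3
rotvec tool [ 0.004   0.0018 -0.0011] joints [ 0.35  0.26  1.89 -0.36  1.15  2.09]
```

View pics/m5.png

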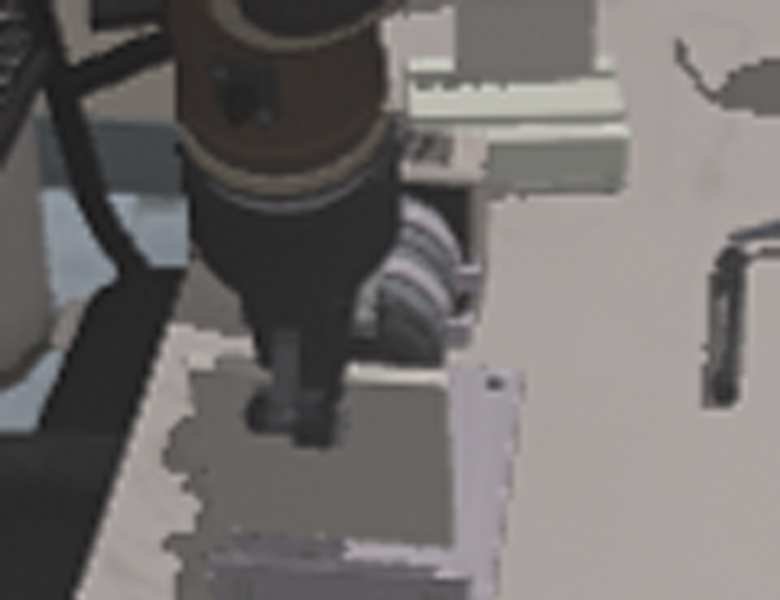

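The tile is over the rest, with its lower right corner at (450,545); the backstop's top corner was at side px (327.3,219). Next I'll check the lateral centring by rays.

Run:
```python
from h import *
d=Cam("side")
print("tile LR, UR",d.onz(255+450/6.5-.4,130+545/6.5-.4,89),d.onz(255+450/6.5-.4,130+378/6.5-.4,89+112.8))
print("backstop top R,L",d.onz(327.3-.4,219.1-.4,82),d.onz(270+75/4.4-.4,115+443/4.4-.4,82))
```

```text
tile LR, UR [450.71857704  88.8104955   89.        ] [447.7983829  128.11989059 201.8       ]
backstop top R,L [441.01491471 101.32919744  82.        ] [550.12993861 100.52090235  82.        ]
```

```bash
echo '-3 -4 15 0 0 0 0
0 0 20 0 0 0 0
0 0 15 0 0 0 0
0 0 5 0 0 0 0
0 0 0 0 0 0 0
0 0 0 0 0 0 0' > rows.txt && python3 inch.py rows.txt| egrep 'pos|force|wid'; python3 to.py 493.5 121 168.5 -90 -20;  echo '0 0 3 0 0 0 0
0 0 3 0 0 0 0
0 0 0 0 0 0 0' > rows.txt && python3 inch.py rows.txt| egrep 'pos|force|wid'; python3 to.py 493.5 121 168.5 -90 -20
```

```text
tool_pos: [495.9, 127.2, 183.6]
ft_force: [-1.3, -2.3, -1.6]
grip_width: 7.6
gripper_force: 59.6
t 15.8 pos [495.9 127.2 183.6] delta tool [-2.5  0.6 16.3] F [-1.3 -2.3 -1.6] w 7.6
rotvec tool [ 0.0038 -0.005  -0.0014] joints [ 0.32  0.32  1.93 -0.39  1.04  2.12]
tool_pos: [496.3, 125.0, 177.5]
ft_force: [0.7, -3.7, 0.9]
grip_width: 7.1
gripper_force: 59.9
t 16.05 pos [496.3 125.  177.5] delta tool [-2.9  0.7  9.8] F [ 0.7 -3.7  0.9] w 7.1
rotvec tool [ 0.0038 -0.0065 -0.0008] joints [ 0.32  0.32  1.94 -0.4   1.02  2.12]
```

```bash
echo '-2 2 0 0 0 0 0
0 0 0 0 0 0 0' > rows.txt && python3 inch.py rows.txt| egrep 'pos|force|wid'; echo '0 0 3 0 0 0 0
0 0 3 0 0 0 0
0 0 0 0 0 0 0' > rows.txt && python3 inch.py rows.txt| egrep 'pos|force|wid'; python3 to.py 493.5 121 168.5 -90 -20
```

```text
tool_pos: [493.0, 123.7, 177.3]
ft_force: [0.2, 0.8, -1.5]
grip_width: 7.3
gripper_force: 59.8
tool_pos: [492.6, 121.1, 170.7]
ft_force: [-0.5, 0.0, -2.0]
grip_width: 7.2
gripper_force: 59.8
t 16.47 pos [492.6 121.1 170.7] delta tool [ 0.9 -0.7  2.1] F [-0.5  0.  -2. ] w 7.2
rotvec tool [ 0.0032 -0.0023 -0.001 ] joints [ 0.31  0.33  1.95 -0.4   1.01  2.12]
```

```bash
for k in 1; do echo '0 0 1.5 0 0 0 0
0 0 0 0 0 0 0' > rows.txt && python3 inch.py rows.txt| egrep 'pos|ft'; echo '0 0 1.5 0 0 0 0
0 0 0 0 0 0 0' > rows.txt && python3 inch.py rows.txt| egrep 'pos|ft';echo '0 0 1.5 0 0 0 0
0 0 0 0 0 0 0' > rows.txt && python3 inch.py rows.txt| egrep 'pos|ft'; done; python3 to.py 493.5 121 168.5 -90 -20
```

```text
tool_pos: [493.0, 120.6, 169.7]
ft_force: [0.4, -0.2, -2.4]
tool_pos: [493.4, 120.2, 168.7]
ft_force: [0.3, 0.1, -2.1]
tool_pos: [493.5, 120.1, 168.6]
ft_force: [-1.5, 2.7, 5.6]
t 16.97 pos [493.5 120.1 168.6] delta tool [-0.  -0.9 -0.2] F [-1.5  2.7  5.6] w 7.5
rotvec tool [ 0.0031 -0.0037 -0.002 ] joints [ 0.31  0.33  1.95 -0.4   1.01  2.13]
```

Ledge contact came at the predicted height (168.6 vs 168.5). Now I'll press gently against the backstop.

```bash
echo '0 -1.5 0 0 0 0 0
0 0 0 0 0 0 0' > rows.txt && python3 inch.py rows.txt| egrep 'pos|ft'; echo '0 -1.5 0 0 0 0 0
0 0 0 0 0 0 0' > rows.txt && python3 inch.py rows.txt| egrep 'pos|ft';echo '0 -1.5 0 0 0 0 0
0 0 0 0 0 0 0' > rows.txt && python3 inch.py rows.txt| egrep 'pos|ft'
```

```text
tool_pos: [493.6, 120.9, 168.3]
ft_force: [-2.2, 0.2, 6.3]
tool_pos: [493.7, 121.7, 168.0]
ft_force: [-2.5, -1.3, 5.6]
tool_pos: [493.7, 122.2, 167.8]
ft_force: [-1.9, -4.8, 7.3]
```

```bash
echo '0 -1.5 0 0 0 0 0
0 0 0 0 0 0 0' > rows.txt && python3 inch.py rows.txt| egrep 'pos|ft'; echo '0 0 0 0 0 0 12
0 0 0 0 0 0 20
0 0 0 0 0 0 30
0 0 0 0 0 0 40
0 0 0 0 0 0 40
0 0 0 0 0 0 40' > rows.txt && python3 inch.py rows.txt 20| egrep 'pos|ft|wid'; echo '0 0 -10 0 0 0 40
0 0 -20 0 0 0 40
0 0 -30 0 0 0 40
0 0 -40 0 0 0 40
0 0 -40 0 0 0 40
0 0 0 0 0 0 40
0 0 0 0 0 0 40' > rows.txt && python3 inch.py rows.txt| egrep 'pos|ft|wid'
python3 - <<'E'
from h import *
c=Cam("top");d=Cam("side")
b=cv2.resize(d.im[130:240,270:350],(436,600),interpolation=2);a=cv2.resize(c.im[150:230,265:325],(364,485),interpolation=2)
m=np.zeros((600,800,3),np.uint8);m[:,:436]=b;m[:485,436:]=a;cv2.imwrite("pics/m6.png",m)
E
```

```text
tool_pos: [493.8, 122.6, 167.7]
ft_force: [-2.6, -7.1, 9.8]
tool_pos: [493.2, 125.5, 165.1]
ft_force: [0.3, -0.8, 0.0]
grip_width: 40.1
tool_pos: [494.5, 175.3, 300.6]
ft_force: [0.7, -0.1, -1.0]
grip_width: 39.6
```

View pics/m6.png

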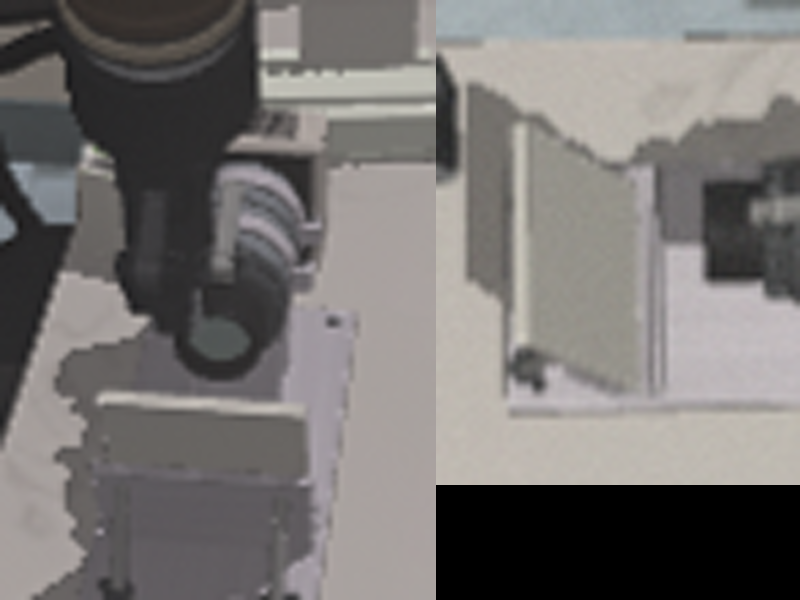

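The tile leans square: side crop edges 97–308 against backstop 93–312, with its top edge parallel to the backstop's. The foot is behind the lip at top crop x≈640. One quick numeric check of the tube and the tile top before handing in.

```bash
python3 - <<'E'
from h import *
c=Cam("top");d=Cam("side")
print("ring front y (31.5 expected)",c.onz(265+(705-436)/6.07-.4,150+230/6.07-.4,110))
s=5.45
for (u,v),(a,b) in (((97,405),(527,122)),((306,418),(527,348))):
    print("tile top rear/front edge (y~121,z~135 expected)",d.onz(270+u/s-.4,130+v/s-.4,133), c.onz(265+(a-436)/6.07-.4,150+b/6.07-.4,136))
E
python3 - <<'E'
from rig import robot
print(robot.get_obs()["time"],robot.hand_in())
E
```

```text
ring front y (31.5 expected) [496.44081265  30.37559276 110.        ]
tile top rear/front edge (y~121,z~135 expected) [543.32282081 115.71051894 133.        ] [540.28067402 107.44091948 136.        ]
tile top rear/front edge (y~121,z~135 expected) [443.61411422 113.25565388 133.        ] [438.52955951 107.43330972 136.        ]
the job is handed in; nothing more can be done
18.9167 None
```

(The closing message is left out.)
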